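# Hold a sunscreen bottle pressed on a touch-operated shaker

## Task

Mix the settled sunscreen on the touch-operated bottle shaker: first throw the shaker's speed lever into its third notch, the one marked with three pips, then take the small capped sunscreen bottle, stand it upright in the shaker's rubber cup and press it gently down until the cup has sunk about 5 mm, half of its travel and not on its stop. Finish while still holding the bottle pressed at that depth, and leave all the other things on the counter where they are.

Things in the scene. Friction and masses are not known exactly. Their poses are not given: they have to be found in the camera images.
- shaker: Fixed grey shaker, 190 (its x) x 130 (y) mm, origin under its centre. The speed lever stands on its -x side (towards the robot, give or take its yaw) in the slot of an aluminium half-drum (radius 30, top 92 mm high, x -80 to -24) on a deck 69 mm high. The rear block (x -12 to +92) is 100 mm high, with the rubber cup on top at x +40, y 0. It runs only while the cup is pressed.
- speed_lever (a joint): Lever angle (rad) about the shaker's x axis: 0 upright, positive leans to its -y side (the right, seen from the robot). Four sprung detent notches marked by rows of 1 to 4 black pips on the drum: first -0.6, second -0.2, third +0.2, fourth +0.6. It starts in the first or second; between notches it snaps to the nearer one. Leaving a notch takes about 5 N at the knob.
- lever_knob (a point): Centre of the ball knob, 16 mm across, at the end of the speed lever (7 mm steel stem), 66 mm from the pivot; the pivot lies at x -50, y 0, z 62 mm in the shaker's frame. Upright, the knob is 128 mm above the counter.
- cup (a joint): How far the rubber cup is pressed down (m): 0 at rest, 0.010 on its stop. A spring lifts it: it starts to sink at 2.4 N and needs 1 N more per mm (7.4 N at 5 mm), so a bottle's own weight does not sink it. The touch switch makes at 3 mm; beyond 8 mm the drive stalls.
- cup_floor (a point): Centre of the flat floor of the cup's round recess, 119 mm above the counter at rest; it sinks with the cup. The recess is about 52 mm wide inside; its rim stands 15 mm above the floor, outer diameter 66 mm.
- sunscreen_mid (a point): Centre (half-way up) of the sunscreen bottle: loose, upright, white, round, with paper band and grey cap, 42 mm diameter, 100 mm tall with cap, about 120 g. Straight wall from 2 to 73 mm above its base, cap 34 mm wide from 80 to 100 mm. Narrowest of the upright things left of the shaker; z is its axis.
- tooth_cup: Bystander: white ceramic cup, 74 mm wide, 95 mm tall, with two toothbrushes standing out of it to 195 mm; origin under its centre.
- soap_pump: Bystander: white pump bottle, 60 mm wide, 168 mm tall; origin under its centre.
- cream_jar: Bystander: low jar, 58 mm wide, 45 mm tall, behind the shaker; origin under its centre.
- comb: Bystander: wooden comb lying flat, 175 (x) x 41 (y) x 6 mm; origin under its middle.
- nail_clipper: Bystander: steel nail clipper lying flat, 62 (x) x 13 x 16 mm; origin under its middle.
- nail_brush: Bystander: wooden nail brush lying bristles down, 90 (x) x 40 x 30 mm; origin under its middle.
- first_aid_box: Bystander: white plastic first-aid box with hinged lid, latches and handle, 190 (x) x 270 (y) x 95 mm, far left; origin under its centre.

How it is judged:
On the way, in this order (a step that is already met when the one before it is completed fails the run):
1. the speed lever rests in the third notch, the cup not yet pressed (value of joint speed_lever between 0.1 and 0.3 rad and value of joint cup below 0.0015 m), for 0.3 s.
2. the bottle has been lifted off the counter (height (world z) of sunscreen_mid above 0.09 m), for 0.1 s.
At the end, for the whole second after the job is handed in: The speed lever is in its third notch (0.2 rad, within 0.1), the sunscreen bottle stands upright (within 7 degrees) on the floor of the cup, held by the robot, and with it the cup is kept pressed between 3 and 8 mm (5 mm asked); the robot itself does not touch the shaker (value of joint speed_lever between 0.1 and 0.3 rad and value of joint cup between 0.003 and 0.008 m and horizontal distance between sunscreen_mid and cup_floor below 0.01 m and z of sunscreen_mid in the frame of cup_floor below 0.054 m and angle between sunscreen_mid's own z axis and vertical below 0.12 rad and contact force between sunscreen and shaker above 3 N and contact force between the fingers and sunscreen above 2 N and contact force between each of the arm, the fingers and shaker below 1 N); the arm keeps its last pose, push and grip.
It fails at once if the bottle is pressed or slammed onto the shaker with more than 30 N (contact force between sunscreen and shaker above 30 N).
It fails at once if another thing on the counter is moved by more than 20 mm (distance of any of tooth_cup, soap_pump, cream_jar, comb, nail_clipper, nail_brush, first_aid_box from where it was at the start of the episode above 0.02 m).
It also fails if it takes over 54 s, if anything falls off the work surface, if the arm or the gripper's body presses on something with over 40 N, if the wrist force passes 120 N, or if a joint passes its speed limit or range.

## Robot

A 7-joint arm with a two-finger parallel gripper is mounted at the origin on the work surface. World frame = base frame: x ahead of the robot, y to its left, z up, the work surface at z = 0. Lengths are in m, angles in rad, forces in N, time in s.
With the tool pointing down it reaches from about 0.425 to 1.025 m from the base axis. Payload 9.4 kg.
Tool frame: the origin (TCP) lies on the front face of the gripper's body, between the roots of the fingers; the fingertips stand 84 mm ahead of it and the grasp point (between the pads) lies 65 mm ahead of it (arm.finger_overhang is the distance from the TCP to the fingertips, in m); z points along the fingers, x is the direction in which the jaws open and shut, and the axes are right-handed (so a half turn about z gives the same grasp; the last joint's range is limited). The gripper opens to 93 mm and grips with 3 to 60 N. Pads are 15 mm wide; open, the fingers measure 128 mm over their backs; the gripper's body (75 mm by 188 mm) begins 65 mm behind the grasp point.
Start: joints at [-1.299, 0.599, -0.003, 1.599, 0.002, 0.943, -0.08], TCP at [0.248, 0.681, 0.303] pointing down, gripper open.
Joint ranges: [-2.57, 2.57], [-0.35, 1.97], [-1.29, 1.29], [0.11, 2.56], [-1.05, 4.19], [0.11, 1.86], [-2.63, 2.63]. Speed limits (rad/s): [2.22, 2.22, 3.01, 3.01, 3.14, 3.14, 3.14].

## Interface

Orientations are given as a unit quaternion [x, y, z, w].
In Python, from plant import arm, optics gives the robot as it stands.
- The arm moves only by the tool carry_out, never from a script. Its argument "series" is text: rows parted by semicolons, each of 7 numbers parted by spaces: the closure in counts, from 0 (fully open) to 255 (shut), then the shift along the world's x, y, z in cm, then the turn, a rotation vector about the world's x, y, z in degrees. A call has 1 to 5 rows; each row is the pose to reach, as a shift and turn from the pose commanded when the call began; what a row does not reach only later rows make up. A row lasts 1/10 s, in which the tool goes at most 50 mm and 8.59 degrees, less where a joint would pass 70% of its speed; a pose out of reach is approached as far as the arm can. A call with a gripper value outside its range is refused whole. The fingers move at their own pace and stop on an object; "force" is the grip in N (left out, the last holds). Time passes only in rows, so rows that repeat a pose let the fingers close. It gives the time, the measured TCP pose, the force and the opening at its end, in the units of the state.
- arm.sense(): the state, without advancing time (a new reading comes with each control period).
- optics.get_image(name): name is "scene" or "top" or "wrist"; returns a dict with "image" (400x640x3 uint8, blue, green, red), "range_z" (400x640 float32, m along the optical axis (not along the pixel's ray), 0 where there is no reading), "K" (3x3 intrinsics, pixels), "k1" (the pictures are not rectified: a ray, as slopes to the right and down, at radius r is drawn at 1 + k1 r^2 times it, then the intrinsics apply), "R" (3x3) and "t" (3): a world point X has camera coordinates R X + t. Camera axes: x right, y down, z forward; pixel columns grow to the right and rows downward; lengths in m; the calibration is good to about 2 mm. A picture is of the moment at which its call begins.
- arm.hand_in(): hands the job in, once; it reports no verdict.
Trained networks look in a picture, given as the dict that the camera call returned (one of the last four; its "shot" number tells which), for a name from the list of things; names that differ only in an ending like _2 or _b are one class to them, and where a whole thing is asked for, a point or a joint stands for the part that bears it (a point fixed in the world has none). Each returns a list of dicts, best first, with "p" (0 to 1); they miss things now and then, are a little off and sometimes report something else, mostly with a low value. They report only what shows in the picture. A call takes as long as a camera call.
- optics.recognise(query, picture): "extent" ([centre column, centre row, width, height] in pixels, round what is visible of it).
- optics.tip_of(query, picture): "uv" ([column, row] in pixels: a listed point, or the origin of a listed thing).
The state is a dict: "t": time; "joint_pos": joint angles; "joint_vel": joint speeds; "tau": joint torques, N m; "tool_pos": TCP position; "eef_rot": TCP orientation; "contact_force": force on the tool from outside, world axes, zero at the start; "ft_torque": the same for the moment, N m; "gripper_width": opening from 0.0 (shut) to 1.0 (fully open).
Only numpy, scipy, OpenCV 4.12 (cv2) and the standard library are available. Lean on these libraries where they do the work, as an engineer would, in place of code of your own. Each camera call takes 0.05 s, during which the arm holds its last target.

## Working session

There is one attempt and no reset: what is moved stays moved. The work goes in short steps, Python scripts to look and compute and a tool call to move; the robot and the scene stay as the last step left them, time stands still between calls to the robot, and variables do not carry over. Pictures are saved under pics/ and viewed, and the job is handed in when it is done.

Besides the shell and the picture viewer there is one more tool, called after "Request:" as name(argument=value, ...) on one line, values as JSON. carry_out: Moves the arm, as the interface text tells. Its arguments: {"type":"object","properties":{"series":{"type":"string"},"force":{"type":"number"}},"required":["series"]}

```bash
ls; mkdir -p pics
cat > h.py <<'E'
import numpy as np, cv2
from plant import arm, optics
def ray(p,uv):
    K=np.array(p["K"]);x=np.array([(uv[0]-K[0,2])/K[0,0],(uv[1]-K[1,2])/K[1,1]])
    s=x.copy()
    for _ in range(30): s=x/(1+p["k1"]*(s@s))
    return np.array([s[0],s[1],1.0])
def at_depth(p,uv,d):
    return np.array(p["R"]).T@(ray(p,uv)*d-np.array(p["t"]))
def at_z(p,uv,z):
    R=np.array(p["R"]);c=-R.T@np.array(p["t"]);d=R.T@ray(p,uv)
    return c+d*(z-c[2])/d[2]
def proj(p,X):
    c=np.array(p["R"])@np.array(X)+np.array(p["t"]);s=c[:2]/c[2];s=s*(1+p["k1"]*(s@s));K=np.array(p["K"])
    return np.array([K[0,0]*s[0]+K[0,2],K[1,1]*s[1]+K[1,2]])
def cloud(p,step=1):
    d=p["range_z"];vs,us=np.mgrid[0:400:step,0:640:step];vs=vs.ravel();us=us.ravel();z=d[vs,us]
    m=z>0;vs,us,z=vs[m],us[m],z[m];K=np.array(p["K"])
    x=np.stack([(us-K[0,2])/K[0,0],(vs-K[1,2])/K[1,1]],1);s=x.copy()
    for _ in range(30): s=x/(1+p["k1"]*(s**2).sum(1,keepdims=True))
    C=np.c_[s,np.ones(len(s))]*z[:,None]
    return (C-np.array(p["t"]))@np.array(p["R"]),us,vs
E
python3 - <<'E'
from h import *
np.set_printoptions(precision=4,suppress=True)
s=arm.sense(); print({k:np.round(v,3) for k,v in s.items()})
for n in ["scene","top"]:
    p=optics.get_image(n); cv2.imwrite(f"pics/{n}0.png",p["image"])
    print(n,-np.array(p["R"]).T@np.array(p["t"]),p["k1"])
    for q in ["lever_knob","cup_floor","sunscreen_mid","shaker","tooth_cup","soap_pump","cream_jar","comb","nail_clipper","nail_brush","first_aid_box"]:
        r=optics.tip_of(q,p)[:2]
        for o in r:
            z={"lever_knob":.123,"cup_floor":.119,"sunscreen_mid":.05}.get(q,0)
            print(q,round(o["p"],2),np.round(o["uv"],1),at_z(p,o["uv"],z))
E
```

```text
pics
{'t': np.float64(0.0), 'joint_pos': array([-1.299,  0.6  , -0.003,  1.6  ,  0.002,  0.943, -0.08 ]), 'joint_vel': array([-0.001,  0.   , -0.001,  0.   , -0.002,  0.001,  0.   ]), 'tau': array([  0.001, -76.509,   1.497, -25.236,  -0.053,   0.017,   0.   ]), 'tool_pos': array([0.248, 0.681, 0.302]), 'eef_rot': array([ 0.819,  0.574, -0.001,  0.001]), 'contact_force': array([-0.099,  0.042, -0.051]), 'ft_torque': array([ 0.01 , -0.025,  0.021]), 'gripper_width': np.float64(0.999)}
scene [0.9832 0.4388 1.0696] -0.08706299424193925
lever_knob 0.54 [315.5 117.3] [ 0.4418 -0.1769  0.123 ]
cup_floor 0.89 [292.1 139.6] [ 0.5454 -0.1635  0.119 ]
cup_floor 0.31 [456.7 323.1] [0.6141 0.4889 0.119 ]
sunscreen_mid 0.55 [411.5 233.5] [0.4858 0.2552 0.05  ]
shaker 0.82 [303.6 156.6] [ 0.5082 -0.1629  0.    ]
tooth_cup 0.66 [408.9 233.1] [0.4658 0.2402 0.    ]
tooth_cup 0.62 [365.6 205.9] [0.4927 0.0941 0.    ]
soap_pump 0.85 [355.  262.6] [0.6409 0.1975 0.    ]
cream_jar 0.82 [279.1 249.5] [0.7674 0.0264 0.    ]
comb 0.59 [406.1 191.3] [0.3671 0.1429 0.    ]
nail_clipper 0.51 [356.2 234.5] [0.5786 0.1403 0.    ]
nail_brush 0.82 [265.3  94.9] [ 0.4305 -0.4524  0.    ]
first_aid_box 0.65 [457.9 323.7] [0.5668 0.4984 0.    ]
top [0.3137 0.0251 1.5156] -0.10177889759932288
lever_knob 0.38 [389.3 243.3] [ 0.4511 -0.1704  0.123 ]
cup_floor 0.82 [381.9 212.5] [ 0.5456 -0.1507  0.119 ]
sunscreen_mid 0.47 [254.9 236.3] [0.4809 0.2449 0.05  ]
shaker 0.85 [382.7 231.8] [ 0.5012 -0.1668  0.    ]
tooth_cup 0.7 [309.3 234.1] [0.4939 0.074  0.    ]
soap_pump 0.96 [275.4 191.4] [0.6369 0.1878 0.    ]
cream_jar 0.5 [325.2 154.5] [0.7645 0.0217 0.    ]
nail_clipper 0.68 [308.1 233.4] [0.4962 0.078  0.    ]
nail_clipper 0.47 [286.4 211.2] [0.57   0.1501 0.    ]
nail_brush 0.88 [467.6 256.5] [ 0.4185 -0.4453  0.    ]
first_aid_box 0.96 [178.  215.1] [0.5567 0.512  0.    ]
first_aid_box 0.68 [387.  247.2] [ 0.4505 -0.1798  0.    ]
```

View pics/scene0.png

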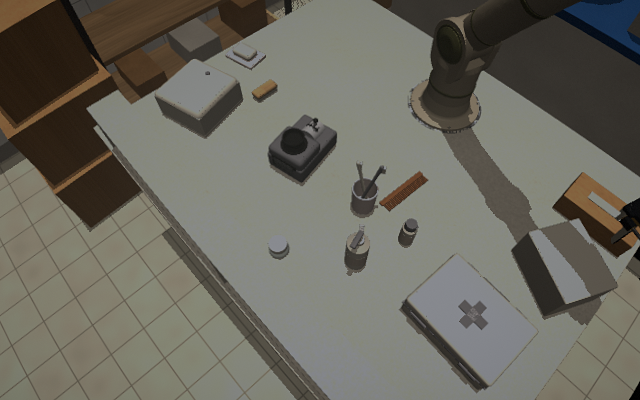

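View pics/top0.png

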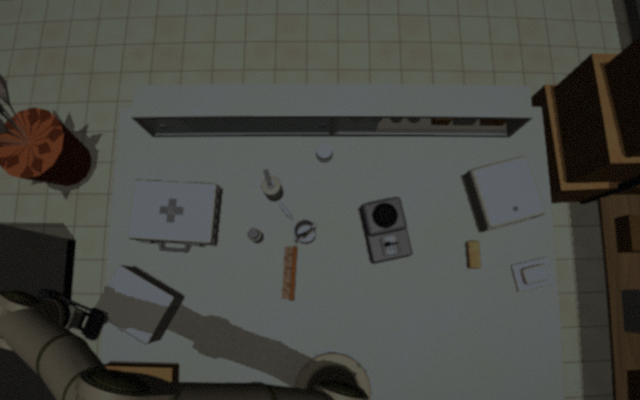

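```bash
cat > m.py <<'E'
from h import *
np.set_printoptions(precision=4,suppress=True)
for n in ["scene","top"]:
    p=optics.get_image(n); P,u,v=cloud(p)
    print(n,"table z",np.median(P[(abs(P[:,0]-.45)<.03)&(abs(P[:,1]+.0)<.05)][:,2]))
    A=(abs(P[:,0]-.50)<.14)&(abs(P[:,1]+.16)<.13)
    top=A&(P[:,2]>.126)&(P[:,2]<.14)&(P[:,0]>.49)
    print("rim n",top.sum()); q=P[top][:,:2].astype(np.float32); (c,r)=cv2.minEnclosingCircle(q); print(c,r,P[top][:,2].mean())
    for lo,hi,nm in [(.093,.106,"block"),(.063,.074,"deck"),(.02,.2,"all")]:
        m=A&(P[:,2]>lo)&(P[:,2]<hi); print(nm,m.sum(),cv2.minAreaRect(P[m][:,:2].astype(np.float32)))
    kn=A&(P[:,2]>.108)&(P[:,0]<.47); print("knob pts",P[kn][:30],u[kn][:5],v[kn][:5])
    B=(np.hypot(P[:,0]-.483,P[:,1]-.25)<.045)
    b=B&(P[:,2]>.092); print("cap",b.sum(),P[b].mean(0) if b.any() else 0, P[B][:,2].max())
    if b.sum()>3: print(cv2.minEnclosingCircle(P[b][:,:2].astype(np.float32)))
    b=B&(P[:,2]>.01)&(P[:,2]<.075); print("body",P[b].min(0),P[b].max(0))
    im=p["image"]
    uv=proj(p,[.50,-.16,.1]);x,y=uv.astype(int)
    a=cv2.resize(im[y-38:y+38,x-50:x+50],None,fx=7.5,fy=7.5,interpolation=cv2.INTER_CUBIC)
    print(x-50,y-38); cv2.imwrite(f"pics/{n}_sh.png",np.clip(a*2.,0,255).astype(np.uint8))
E
python3 m.py
```

```text
scene table z -0.000810450422703371
rim n 141
(0.543292760848999, -0.16423185169696808) 0.03417172282934189 0.13172206131035646
block 771 ((0.5225039720535278, -0.16495710611343384), (0.14712460339069366, 0.12099214643239975), 9.801119804382324)
deck 562 ((0.50519859790802, -0.16845548152923584), (0.19165155291557312, 0.1297180950641632), 11.364567756652832)
all 2777 ((0.5056982636451721, -0.1687338650226593), (0.19212837517261505, 0.12999844551086426), 11.714739799499512)
knob pts [[ 0.4507 -0.1691  0.1335]
 [ 0.4583 -0.1695  0.1347]
 [ 0.4547 -0.1691  0.1321]
 [ 0.4528 -0.1668  0.1326]
 [ 0.4507 -0.1647  0.1328]
 [ 0.4481 -0.1633  0.1319]
 [ 0.459  -0.1688  0.1314]
 [ 0.4554 -0.1684  0.1289]
 [ 0.454  -0.1656  0.1301]
 [ 0.4526 -0.1628  0.1314]
 [ 0.4586 -0.1694  0.126 ]
 [ 0.4569 -0.1669  0.1269]
 [ 0.4544 -0.1652  0.1263]
 [ 0.4539 -0.1614  0.1292]
 [ 0.4488 -0.1626  0.1241]
 [ 0.4584 -0.1653  0.1249]
 [ 0.4562 -0.1633  0.1249]
 [ 0.4503 -0.1656  0.1182]
 [ 0.4548 -0.174   0.11  ]
 [ 0.4546 -0.1697  0.1135]
 [ 0.4515 -0.1688  0.1118]
 [ 0.4548 -0.1697  0.1091]] [315 313 314 315 3
[... 829 characters left out ...]
4508 -0.1618  0.1354]
 [ 0.4511 -0.1652  0.1319]
 [ 0.4507 -0.1676  0.1364]
 [ 0.4512 -0.1714  0.1307]
 [ 0.4486 -0.1597  0.1279]
 [ 0.4476 -0.1613  0.138 ]
 [ 0.4481 -0.165   0.1329]
 [ 0.4482 -0.1682  0.1314]
 [ 0.4484 -0.1715  0.1292]
 [ 0.445  -0.1589  0.1337]
 [ 0.4451 -0.162   0.1327]
 [ 0.4451 -0.165   0.1325]
 [ 0.4452 -0.1682  0.1309]
 [ 0.4453 -0.1713  0.1301]
 [ 0.4423 -0.1592  0.1303]
 [ 0.4426 -0.1626  0.1276]
 [ 0.4427 -0.1659  0.1258]
 [ 0.4421 -0.1679  0.1327]] [386 387 388 389 386] [242 242 242 242 243]
cap 90 [0.4837 0.2447 0.0984] 0.10725699395845306
((0.48270171880722046, 0.2454925775527954), 0.017851224169135094)
body [0.4634 0.2232 0.0104] [0.5048 0.2631 0.0744]
334 190
```

View pics/scene_sh.png

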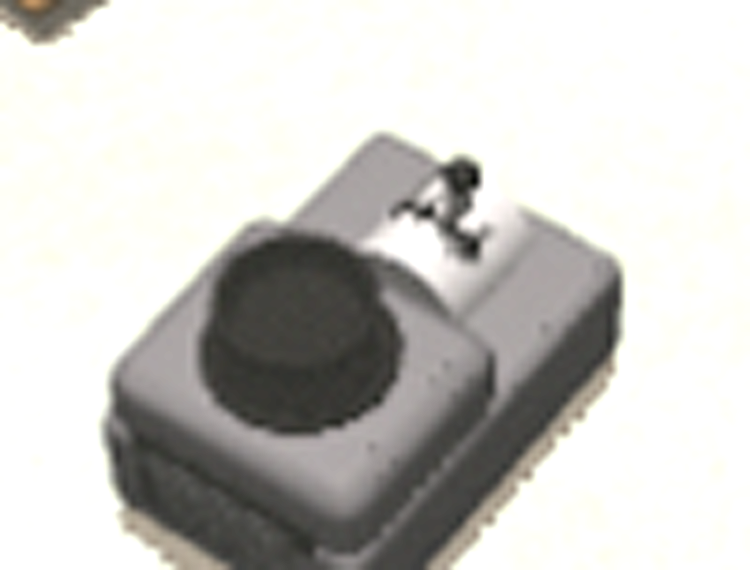

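View pics/top_sh.png

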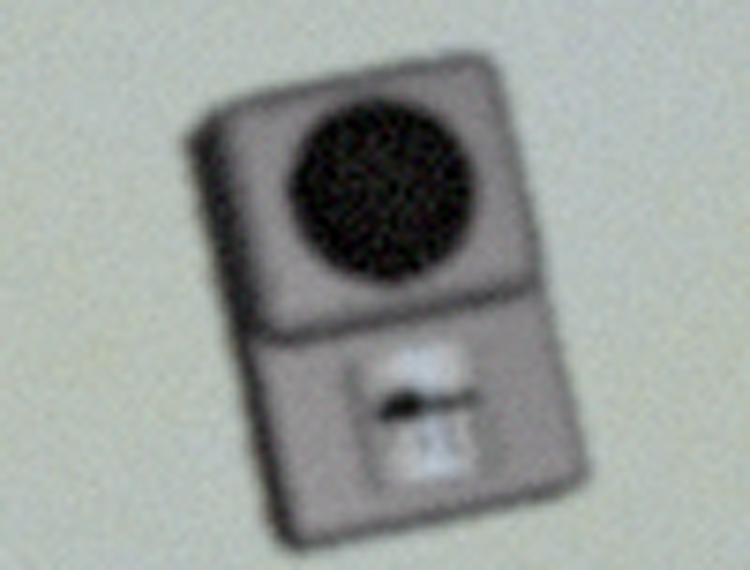

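The lever stands slightly left of upright, at about -0.2 rad, so it is in the second notch. In the top crop the knob is near (400,400), on the left of the slot. The shaker's yaw is about 11.7°. The knob is at about (0.4515, -0.166) and the bottle at about (0.485, 0.245). I'm moving towards the knob now.

Request:
carry_out(series="0 2.5 -3.8 1 0 0 6.3; 0 5 -7.6 2 0 0 12.7; 0 7.5 -11.4 3 0 0 19; 0 10 -15.2 4 0 0 25.4; 0 12.5 -19 5 0 0 31.7")

```text
t: 1.8
tool_pos: [0.3736, 0.4897, 0.3532]
eef_rot: [0.629, 0.777, 0.0, 0.0]
contact_force: [1.4, 0.7, 1.4]
gripper_width: 1.0
```

Request:
carry_out(series="0 2.5 -3.8 0 0 0 0; 0 5 -7.6 0 0 0 0; 0 7.5 -11.4 0 0 0 0; 0 9 -15.5 0 0 0 0; 0 10.5 -20 0 0 0 0")

```text
t: 2.3
tool_pos: [0.4785, 0.29, 0.3529]
eef_rot: [0.631, 0.776, 0.0, 0.0]
contact_force: [1.5, -0.1, 0.6]
gripper_width: 1.002
```

Request:
carry_out(series="60 -0.5 -4.8 0 0 0 0; 60 -1 -9.6 0 0 0 0; 60 -1.5 -14.4 0 0 0 0; 60 -2 -19 0 0 0 0; 60 -2 -24 0 0 0 0")

```text
t: 2.8
tool_pos: [0.457, 0.0499, 0.3531]
eef_rot: [0.631, 0.776, 0.0, 0.0]
contact_force: [1.2, 0.2, -0.4]
gripper_width: 0.766
```

Request:
carry_out(series="90 0 -4.5 -1 0 0 0; 90 0 -9 -2 0 0 0; 90 -0.3 -13.5 -3 0 0 0; 90 -0.5 -17.7 -4 0 0 0; 90 -0.5 -21.6 -5 0 0 0")

```text
t: 3.3
tool_pos: [0.4523, -0.1667, 0.3027]
eef_rot: [0.631, 0.775, 0.0, 0.0]
contact_force: [1.4, 0.3, 0.8]
gripper_width: 0.648
```

Run:
```python
from h import *
np.set_printoptions(precision=4,suppress=True)
s=arm.sense(); print(s["tool_pos"],s["eef_rot"],s["joint_pos"],s["gripper_width"])
p=optics.get_image("wrist"); cv2.imwrite("pics/w1.png",np.clip(p["image"]*1.6,0,255).astype(np.uint8))
for z in (.1267,):
  for o in optics.tip_of("lever_knob",p)[:2]: print(o["p"],o["uv"],at_z(p,o["uv"],z))
  for o in optics.tip_of("cup_floor",p)[:2]: print(o["p"],o["uv"],at_z(p,o["uv"],.119))
for th in (-.6,-.2,.2,.6):
  c,s_=np.cos(.204),np.sin(.204); y=-.066*np.sin(th)
  X=[.504-.05*c-y*s_,-.169-.05*s_+y*c,.062+.066*np.cos(th)]; print(th,np.array(X),proj(p,X))
```

```text
[ 0.4523 -0.1667  0.3027] [0.6315 0.7754 0.0001 0.0004] [ 0.207   0.3104  0.0363  2.1448 -0.0173  0.6859  2.0297] 0.6476533062687073
0.62 [322.0, 197.8] [ 0.4502 -0.1666  0.1267]
0.94 [305.1, 296.3] [ 0.5407 -0.1627  0.119 ]
-0.6 [ 0.4475 -0.1426  0.1165] [352.0828 197.0984]
-0.2 [ 0.4524 -0.1663  0.1267] [321.8014 200.5209]
0.2 [ 0.4577 -0.192   0.1267] [287.7531 200.5281]
0.6 [ 0.4626 -0.2156  0.1165] [258.7441 197.1182]
```

View pics/w1.png

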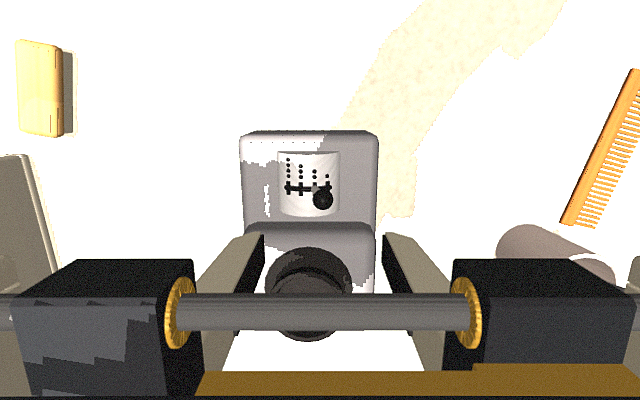

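The wrist view shows the knob at (322,198) by the two-pip row, so the lever is in the second notch. It sits under the tool, so I descend.

Request:
carry_out(series="90 0 0 -3 0 0 0; 90 -0.1 0 -6 0 0 0; 90 -0.1 0 -9 0 0 0; 90 -0.1 0 -11 0 0 0; 90 -0.1 0 -11 0 0 0")

```text
t: 3.95
tool_pos: [0.4514, -0.163, 0.1911]
eef_rot: [0.63, 0.776, -0.0, -0.002]
contact_force: [-0.0, 0.6, 0.9]
gripper_width: 0.646
```

Request:
carry_out(series="255 0 0 0 0 0 0; 255 0 0 0 0 0 0; 255 0 0 0 0 0 0; 255 0 0 0 0 0 0; 255 0 0 0 0 0 0", force=15)

```text
t: 4.45
tool_pos: [0.452, -0.1647, 0.1933]
eef_rot: [0.631, 0.776, 0.0, 0.0]
contact_force: [-0.6, -0.2, -0.5]
gripper_width: 0.264
```

Request:
carry_out(series="255 0 0 0 0 0 0; 255 0 0 0 0 0 0; 255 0 0 0 0 0 0; 255 0 0 0 0 0 0")

```text
t: 4.85
tool_pos: [0.452, -0.1651, 0.1929]
eef_rot: [0.631, 0.775, 0.0, 0.0]
contact_force: [0.6, -4.0, 4.1]
gripper_width: 0.159
```

Request:
carry_out(series="255 0.1 -0.5 0.1 0 0 0; 255 0.2 -1.1 0.1 0 0 0; 255 0.4 -1.7 0.1 0 0 0; 255 0.5 -2.3 0 0 0 0; 255 0.5 -2.6 0 0 0 0")

```text
t: 5.35
tool_pos: [0.4571, -0.1913, 0.1923]
eef_rot: [0.631, 0.775, 0.0, 0.0]
contact_force: [5.2, 0.2, -9.9]
gripper_width: 0.157
```

Request:
carry_out(series="255 0 0 0 0 0 0; 90 0 0 0 0 0 0; 90 0 0 0 0 0 0; 90 0 0 0 0 0 0; 90 0 0 0 0 0 0")

```text
t: 5.85
tool_pos: [0.4566, -0.1904, 0.1928]
eef_rot: [0.631, 0.776, 0.0, -0.0]
contact_force: [0.4, 1.0, 0.7]
gripper_width: 0.451
```

Run:
```python
from h import *
np.set_printoptions(precision=4,suppress=True)
s=arm.sense(); print(s["tool_pos"],s["contact_force"],s["gripper_width"])
p=optics.get_image("wrist"); cv2.imwrite("pics/w2.png",np.clip(p["image"]*1.6,0,255).astype(np.uint8))
for o in optics.tip_of("lever_knob",p)[:2]: print(o["p"],o["uv"],at_z(p,o["uv"],.1267))
```

```text
[ 0.4566 -0.1904  0.1928] [0.4257 1.0077 0.6723] 0.450957428768817
0.71 [318.2, 264.6] [ 0.4574 -0.1912  0.1267]
```

View pics/w2.png

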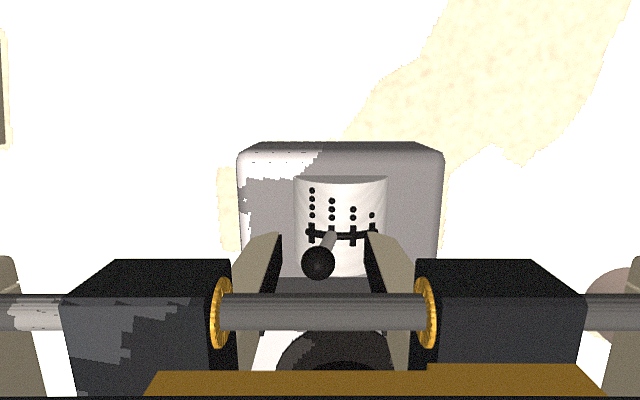

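The lever is now on the three-pip row, and the knob measures (0.457, -0.191) against a predicted (0.458, -0.192). I lift off and go to the bottle.

Request:
carry_out(series="60 0 0 3 0 0 0; 60 0 0 6 0 0 0; 60 0 0 9 0 0 0; 30 0 0 12 0 0 0; 0 0 0 15 0 0 0")

```text
t: 6.45
tool_pos: [0.4565, -0.1905, 0.3441]
eef_rot: [0.631, 0.776, 0.0, -0.0]
contact_force: [0.4, -0.6, 0.4]
gripper_width: 0.889
```

Request:
carry_out(series="0 0.5 4.5 0 0 0 -8; 0 1 9 0 0 0 -16; 0 1.5 13.5 0 0 0 -24; 0 2 18 0 0 0 -32; 0 2.3 22.5 0 0 0 -40")

```text
t: 6.95
tool_pos: [0.4794, 0.0286, 0.3429]
eef_rot: [0.852, 0.524, 0.0, 0.0]
contact_force: [1.6, -0.1, 0.9]
gripper_width: 0.999
```

Request:
carry_out(series="0 0.2 4.5 0 0 0 -7; 0 0.3 9 0 0 0 -14; 0 0.4 13.5 0 0 0 -20; 0 0.5 18 0 0 0 -20; 0 0.5 21 0 0 0 -20")

```text
t: 7.45
tool_pos: [0.4839, 0.2405, 0.3427]
eef_rot: [0.928, 0.372, 0.0, -0.0]
contact_force: [-1.1, -0.1, -0.5]
gripper_width: 1.001
```

Run:
```python
from h import *
np.set_printoptions(precision=4,suppress=True)
s=arm.sense(); print(s["t"],s["tool_pos"],s["eef_rot"],s["contact_force"],s["gripper_width"],s["joint_pos"])
p=optics.get_image("wrist"); cv2.imwrite("pics/w3.png",np.clip(p["image"]*1.6,0,255).astype(np.uint8))
for o in optics.tip_of("sunscreen_mid",p)[:3]: print(o["p"],o["uv"],at_z(p,o["uv"],.05))
P,u,v=cloud(p); b=(np.hypot(P[:,0]-.485,P[:,1]-.245)<.03)&(P[:,2]>.094)&(P[:,2]<.11)
print(b.sum(),P[b].mean(0),cv2.minEnclosingCircle(P[b][:,:2].astype(np.float32)))
p=optics.get_image("scene")
for o in optics.tip_of("lever_knob",p)[:2]: print(o["p"],o["uv"],at_z(p,o["uv"],.1267))
```

```text
7.45 [0.4839 0.2405 0.3427] [ 0.9283  0.3717  0.0001 -0.0004] [-1.147  -0.0667 -0.5125] 1.0008020292654893 [-0.6398  0.3307  0.0979  1.9826 -0.0439  0.8299  0.2442]
0.89 [326.2, 171.5] [0.4861 0.2453 0.05  ]
870 [0.486  0.2472 0.0997] ((0.4868258237838745, 0.24809236824512482), 0.017548205330967903)
0.51 [287.1, 141.4] [ 0.5636 -0.1634  0.1267]
```

View pics/w3.png

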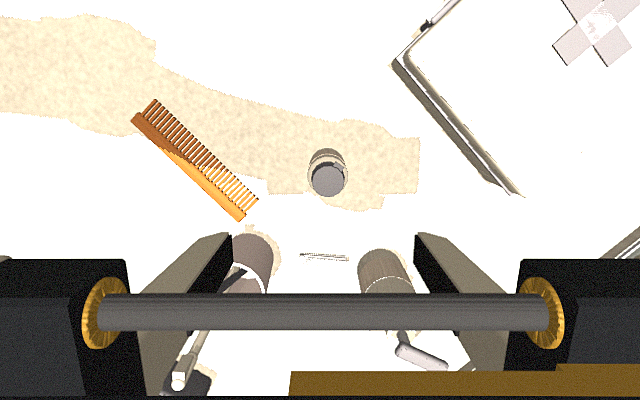

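Run:
```python
from h import *
np.set_printoptions(precision=4,suppress=True)
a=np.deg2rad(43.6)
for n in ("top","scene"):
    p=optics.get_image(n); P,u,v=cloud(p)
    m=(P[:,2]>.07)&(P[:,2]<.21)&(P[:,0]>.4)&(P[:,0]<.7)&(P[:,1]>0)&(P[:,1]<.36)
    Q=P[m]; d=Q[:,:2]-[.486,.2465]; A=d@[np.cos(a),np.sin(a)]; B=d@[-np.sin(a),np.cos(a)]
    k=np.hypot(A,B)>.03; Q,A,B=Q[k],A[k],B[k]
    near=(abs(A)<.115)&(abs(B)<.06); print(n,k.sum(),near.sum()); print(np.c_[Q,A,B][near][:15])
    ex=np.maximum(abs(A)-.094,abs(B)-.0375); i=np.argsort(ex)[:4]; print(ex[i],Q[i])
```

```text
top 593 0
[]
[0.0405 0.0405 0.0405 0.0424] [[0.4575 0.1117 0.1875]
 [0.4609 0.1149 0.1831]
 [0.4546 0.1088 0.1884]
 [0.4605 0.1118 0.1864]]
scene 1093 0
[]
[0.0428 0.0431 0.0438 0.0438] [[0.4635 0.1142 0.1777]
 [0.4628 0.1131 0.1804]
 [0.4637 0.113  0.1859]
 [0.4617 0.1111 0.1864]]
```

Nothing is closer than 40 mm to the gripper's footprint. I descend onto the bottle.

Request:
carry_out(series="0 0.2 0.6 -4.5 0 0 0; 0 0.2 0.6 -9 0 0 0; 0 0.2 0.6 -13.5 0 0 0; 0 0.2 0.6 -18 0 0 0; 0 0.2 0.6 -21 0 0 0")

```text
t: 8.25
tool_pos: [0.4863, 0.2408, 0.1305]
eef_rot: [0.929, 0.369, -0.001, 0.0]
contact_force: [0.4, -0.3, 0.3]
gripper_width: 0.997
```

Request:
carry_out(series="0 0 0 -1 0 0 0; 0 0 0 -1.8 0 0 0; 120 0 0 -1.8 0 0 0; 255 0 0 -1.8 0 0 0; 255 0 0 -1.8 0 0 0", force=20)

```text
t: 8.75
tool_pos: [0.4871, 0.2431, 0.1161]
eef_rot: [0.929, 0.37, 0.001, -0.0]
contact_force: [0.5, 0.1, 0.3]
gripper_width: 0.795
```

Request:
carry_out(series="255 0 0 0 0 0 0; 255 0 0 0 0 0 0; 255 0 0 0 0 0 0; 255 0 0 0 0 0 0; 255 0 0 0 0 0 0")

```text
t: 9.25
tool_pos: [0.4867, 0.243, 0.1149]
eef_rot: [0.929, 0.371, 0.0, -0.0]
contact_force: [0.5, -0.3, 3.7]
gripper_width: 0.444
```

Request:
carry_out(series="255 0 0 0 0 0 0; 255 0 0 2 0 0 0; 255 0 0 4 0 0 0; 255 0 0 6 0 0 0; 255 0 0 8 0 0 0", force=25)

```text
t: 9.75
tool_pos: [0.4863, 0.2426, 0.1952]
eef_rot: [0.929, 0.37, -0.0, 0.0]
contact_force: [0.6, 0.3, -2.0]
gripper_width: 0.442
```

Request:
carry_out(series="255 0 0 4.5 0 0 0; 255 0 0 9 0 0 0; 255 0 0 13.5 0 0 0; 255 0 0 17 0 0 0; 255 0 0 17 0 0 0")

```text
t: 10.25
tool_pos: [0.4878, 0.2433, 0.3692]
eef_rot: [0.929, 0.37, 0.004, -0.001]
contact_force: [0.0, -0.0, -1.2]
gripper_width: 0.443
```

Run:
```python
from h import *
np.set_printoptions(precision=4,suppress=True)
s=arm.sense(); print(s["t"],s["tool_pos"],s["eef_rot"],s["contact_force"],s["gripper_width"])
p=optics.get_image("wrist"); cv2.imwrite("pics/w4.png",np.clip(p["image"]*1.6,0,255).astype(np.uint8))
t=s["tool_pos"]
for n,p in (("wrist",p),("scene",optics.get_image("scene")),("top",optics.get_image("top"))):
  for o in optics.tip_of("sunscreen_mid",p)[:2]: print(n,o["p"],o["uv"],at_z(p,o["uv"],t[2]-.065))
  P,u,v=cloud(p)
  if n=="scene":
    b=(np.hypot(P[:,0]-t[0],P[:,1]-t[1])<.03)&(P[:,2]>t[2]-.12)&(P[:,2]<t[2]-.075); print(b.sum(),P[b].min(0),P[b].max(0))
    x,y=proj(p,t-[0,0,.06]).astype(int); cv2.imwrite("pics/s4.png",np.clip(cv2.resize(p["image"][max(y-50,0):y+50,x-60:x+60],None,fx=6,fy=6)*1.6,0,255).astype(np.uint8))
```

```text
10.25 [0.4878 0.2433 0.3692] [ 0.9289  0.3703  0.0036 -0.0007] [ 0.0397 -0.022  -1.1595] 0.4429602430029386
wrist 0.97 [322.7, 260.8] [0.4867 0.2461 0.3042]
scene 0.54 [428.0, 185.6] [0.4961 0.2503 0.3042]
75 [0.4959 0.2244 0.2518] [0.5087 0.2512 0.294 ]
```

View pics/w4.png

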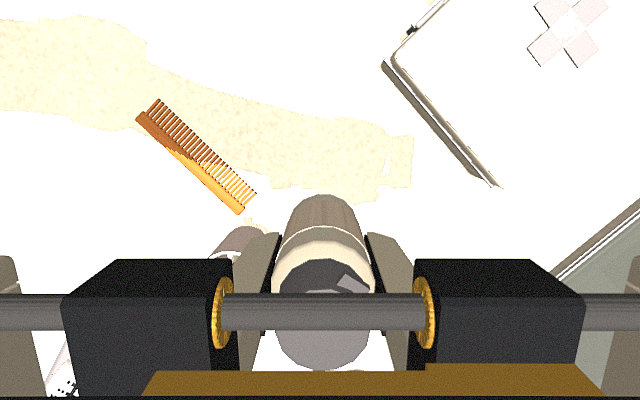

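View pics/s4.png

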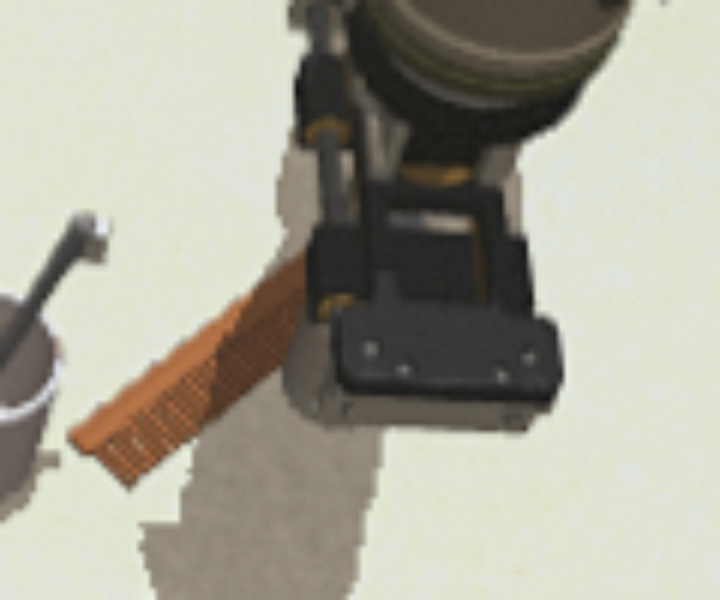

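The bottle is held upright, with its cap at (322,310) between the pads. I carry it over the cup.

Request:
carry_out(series="255 0.4 -2.5 0 0 0 0; 255 1.2 -7 0 0 0 0; 255 2 -11.5 0 0 0 0; 255 2.6 -16 0 0 0 0; 255 3.2 -20.5 0 0 0 0")

```text
t: 11.05
tool_pos: [0.5183, 0.0361, 0.3636]
eef_rot: [0.929, 0.371, -0.001, -0.0]
contact_force: [1.6, 0.5, -2.6]
gripper_width: 0.442
```

Request:
carry_out(series="255 0.6 -4.5 0 0 0 0; 255 1.2 -9 0 0 0 0; 255 1.7 -13.5 0 0 0 0; 255 2.1 -17.5 0 0 0 0; 255 2.3 -20.3 0 0 0 0")

```text
t: 11.55
tool_pos: [0.5411, -0.1682, 0.3634]
eef_rot: [0.929, 0.369, -0.001, -0.0]
contact_force: [-0.2, 0.1, -1.4]
gripper_width: 0.444
```

Request:
carry_out(series="255 0 0 -2 0 0 0; 255 0 0 -4 0 0 0; 255 0 0 -6 0 0 0; 255 0 0 -8 0 0 0; 255 0 0 -8 0 0 0")

```text
t: 12.05
tool_pos: [0.5402, -0.1647, 0.2814]
eef_rot: [0.929, 0.37, -0.003, -0.002]
contact_force: [0.2, -0.7, -0.7]
gripper_width: 0.445
```

```bash
cat > c.py <<'E'
from h import *
import sys
np.set_printoptions(precision=4,suppress=True)
s=arm.sense(); print(s["t"],s["tool_pos"],s["eef_rot"],s["contact_force"],s["gripper_width"]); t=s["tool_pos"]
for n in ("wrist","scene","top"):
  p=optics.get_image(n)
  for q,z in (("cup_floor",.119),("sunscreen_mid",t[2]-.065),("lever_knob",.1267)):
    for o in optics.tip_of(q,p)[:1]: print(n,q,round(o["p"],2),np.round(o["uv"]),at_z(p,o["uv"],z))
  im=p["image"]
  if n=="scene":
    P,u,v=cloud(p); k=(P[:,2]>.126)&(P[:,2]<.137)&(np.hypot(P[:,0]-.542,P[:,1]+.163)<.037)&(np.hypot(P[:,0]-.542,P[:,1]+.163)>.022)
    print("rim",k.sum(),cv2.minEnclosingCircle(P[k][:,:2].astype(np.float32)) if k.sum()>5 else 0)
    x,y=proj(p,[.53,-.165,.16]).astype(int); im=cv2.resize(im[max(y-40,0):y+50,x-60:x+60],None,fx=6,fy=6,interpolation=cv2.INTER_CUBIC)
  if n!="top": cv2.imwrite(f"pics/{n}_{sys.argv[1]}.png",np.clip(im*1.8,0,255).astype(np.uint8))
E
python3 c.py a
```

```text
12.05 [ 0.5402 -0.1647  0.2814] [ 0.9288  0.3705 -0.0027 -0.0016] [ 0.1717 -0.6789 -0.721 ] 0.4454277200405359
wrist cup_floor 0.63 [325. 208.] [ 0.5416 -0.1632  0.119 ]
wrist sunscreen_mid 0.9 [324. 262.] [ 0.5391 -0.1618  0.2164]
wrist lever_knob 0.72 [206. 158.] [ 0.4566 -0.1924  0.1267]
scene cup_floor 0.59 [290. 138.] [ 0.5458 -0.1733  0.119 ]
scene sunscreen_mid 0.49 [292. 118.] [ 0.5443 -0.1572  0.2164]
scene lever_knob 0.61 [314. 114.] [ 0.4392 -0.1871  0.1267]
rim 108 ((0.5436418056488037, -0.1628844439983368), 0.034427329897880554)
top cup_floor 0.49 [384. 216.] [ 0.5357 -0.1581  0.119 ]
```

View pics/wrist_a.png

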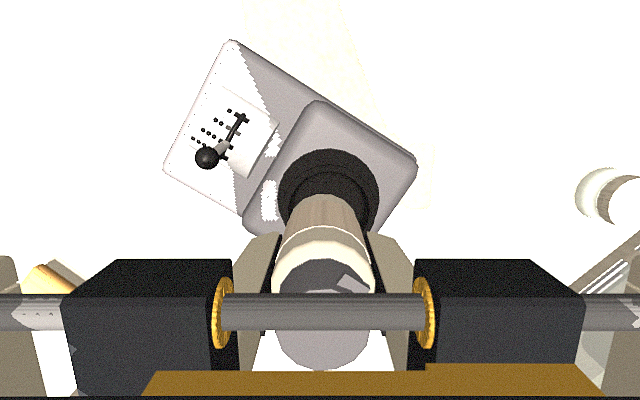

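View pics/scene_a.png

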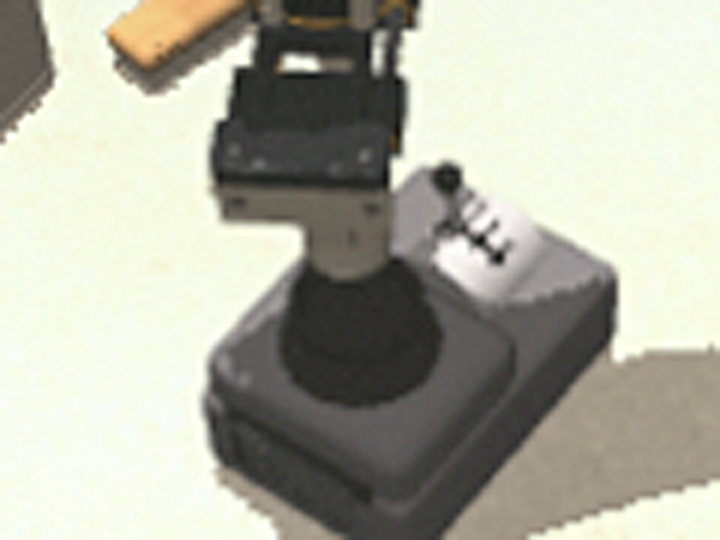

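Wrist view: the cup centre is about 2.5 mm ahead of the bottle and the lever is still in the third notch, with the knob at (206,158). I shift slightly and lower.

Request:
carry_out(series="255 0.2 -0.1 -1 0 0 0; 255 0.2 -0.1 -2 0 0 0; 255 0.2 -0.1 -2.6 0 0 0; 255 0.2 -0.1 -3 0 0 0; 255 0.2 -0.1 -3 0 0 0")

```text
t: 13.15
tool_pos: [0.5433, -0.1661, 0.2538]
eef_rot: [0.929, 0.37, -0.001, -0.0]
contact_force: [-0.4, -0.3, -1.0]
gripper_width: 0.448
```

Request:
carry_out(series="255 0 0 -0.4 0 0 0; 255 0 0 -0.7 0 0 0; 255 0 0 -1 0 0 0; 255 0 0 -1.2 0 0 0; 255 0 0 -1.2 0 0 0")

```text
t: 13.65
tool_pos: [0.5435, -0.1661, 0.2425]
eef_rot: [0.929, 0.37, -0.0, -0.0]
contact_force: [-0.7, -0.3, -0.9]
gripper_width: 0.446
```

```bash
python3 c.py b
```

```text
13.65 [ 0.5435 -0.1661  0.2425] [ 0.9288  0.3705 -0.0001 -0.0001] [-0.6696 -0.2692 -0.9155] 0.44624811168497375
wrist sunscreen_mid 0.65 [323. 264.] [ 0.543  -0.1648  0.1775]
wrist lever_knob 0.83 [182. 159.] [ 0.4563 -0.1903  0.1267]
scene cup_floor 0.48 [291. 142.] [ 0.5531 -0.1603  0.119 ]
scene sunscreen_mid 0.58 [295. 128.] [ 0.5387 -0.1516  0.1775]
scene lever_knob 0.38 [310. 116.] [ 0.4501 -0.1898  0.1267]
rim 97 ((0.5426614880561829, -0.16016240417957306), 0.033845026046037674)
top cup_floor 0.41 [387. 214.] [ 0.5425 -0.1662  0.119 ]
```

View pics/wrist_b.png

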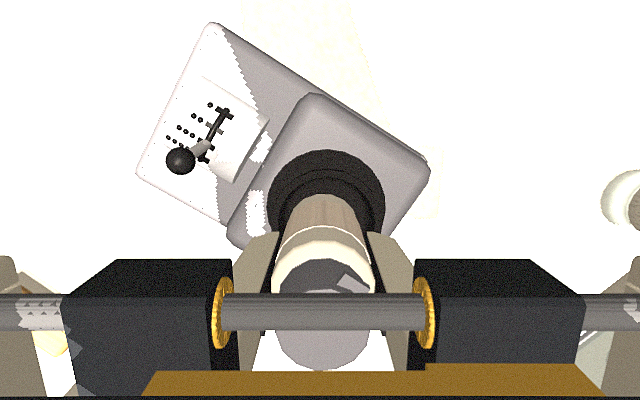

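View pics/scene_b.png

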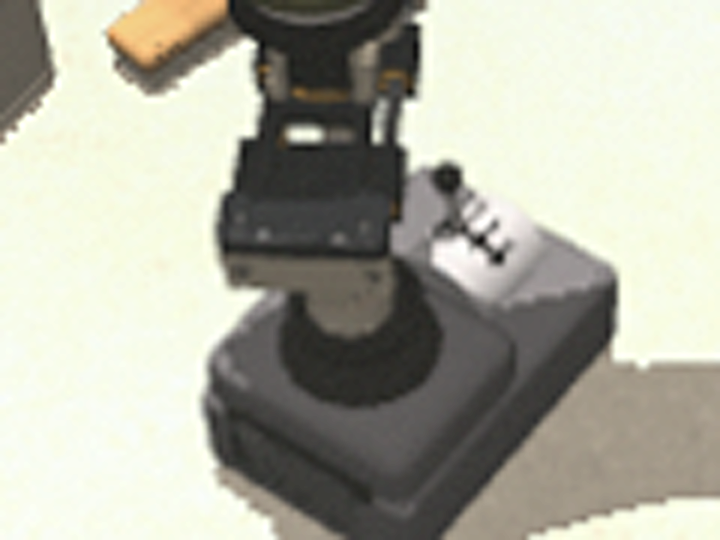

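The bottle is inside the rim with no contact force. I lower gently, watching the force.

Request:
carry_out(series="255 0 0 -0.2 0 0 0; 255 0 0 -0.4 0 0 0; 255 0 0 -0.6 0 0 0; 255 0 0 -0.6 0 0 0")

```text
t: 14.65
tool_pos: [0.5434, -0.1661, 0.2363]
eef_rot: [0.929, 0.37, -0.0, -0.0]
contact_force: [0.3, -0.8, -1.3]
gripper_width: 0.45
```

Request:
carry_out(series="255 0 0 -0.1 0 0 0; 255 0 0 -0.2 0 0 0; 255 0 0 -0.2 0 0 0; 255 0 0 -0.2 0 0 0")

```text
t: 15.05
tool_pos: [0.5435, -0.1661, 0.2347]
eef_rot: [0.929, 0.37, -0.0, 0.0]
contact_force: [0.1, 0.3, -0.9]
gripper_width: 0.445
```

Request:
carry_out(series="255 0 0 -0.1 0 0 0; 255 0 0 -0.1 0 0 0; 255 0 0 -0.1 0 0 0")

```text
t: 15.35
tool_pos: [0.5436, -0.1661, 0.2339]
eef_rot: [0.929, 0.37, 0.0, 0.0]
contact_force: [-0.2, 0.3, 0.5]
gripper_width: 0.444
```

Request:
carry_out(series="255 0 0 -0.1 0 0 0; 255 0 0 -0.2 0 0 0; 255 0 0 -0.2 0 0 0; 255 0 0 -0.2 0 0 0")

```text
t: 15.75
tool_pos: [0.5436, -0.1662, 0.2318]
eef_rot: [0.929, 0.37, 0.0, 0.0]
contact_force: [-0.6, 0.4, 3.2]
gripper_width: 0.444
```

Request:
carry_out(series="255 0 0 -0.1 0 0 0; 255 0 0 -0.2 0 0 0; 255 0 0 -0.2 0 0 0; 255 0 0 -0.2 0 0 0")

```text
t: 16.15
tool_pos: [0.5436, -0.1662, 0.2298]
eef_rot: [0.929, 0.37, 0.0, 0.0]
contact_force: [-0.6, 1.0, 5.1]
gripper_width: 0.445
```

Run:
```python
from h import *
f=[]
for _ in range(6):
    s=arm.sense(); f.append(np.r_[s["contact_force"],s["tool_pos"]]); optics.get_image("top")
print(np.round(f,4))
```

```text
[[-0.6303  1.0445  5.1492  0.5436 -0.1662  0.2298]
 [-0.3452  0.0505  5.5345  0.5436 -0.1662  0.2298]
 [-1.0503  0.7869  4.5236  0.5436 -0.1662  0.2298]
 [-0.5381  0.4642  4.6854  0.5437 -0.1662  0.2298]
 [ 0.0814  0.6249  4.3548  0.5436 -0.1662  0.2298]
 [-0.3529  0.093   5.0528  0.5436 -0.1661  0.2298]]
```

The force is about 6.0 N including the bottle's weight, so the cup has sunk about 3.6 mm. It needs another 1.3 mm.

Request:
carry_out(series="255 0 0 -0.1 0 0 0; 255 0 0 -0.13 0 0 0; 255 0 0 -0.13 0 0 0; 255 0 0 -0.13 0 0 0")

```text
t: 16.85
tool_pos: [0.5436, -0.1662, 0.2286]
eef_rot: [0.929, 0.37, 0.0, 0.0]
contact_force: [-0.7, 0.2, 6.0]
gripper_width: 0.446
```

```bash
python3 - <<'E'
from h import *
f=[]
for _ in range(12):
    s=arm.sense(); f.append(np.r_[s["contact_force"],s["tool_pos"]]); optics.get_image("top")
print(np.round(np.mean(f,0),4),np.std(f,0))
E
python3 c.py d
```

```text
[-0.9915  0.5904  6.4891  0.5436 -0.1662  0.2286] [4.79436237e-01 3.92800157e-01 4.13603776e-01 1.14338060e-05
 1.09246033e-05 1.53373143e-05]
17.45 [ 0.5436 -0.1661  0.2286] [0.9289 0.3705 0.0002 0.0001] [-1.7441  0.4025  6.4033] 0.4445856864002707
wrist sunscreen_mid 0.57 [324. 263.] [ 0.5435 -0.1642  0.1636]
wrist lever_knob 0.86 [173. 163.] [ 0.4573 -0.1902  0.1267]
scene cup_floor 0.42 [292. 141.] [ 0.5487 -0.1592  0.119 ]
scene sunscreen_mid 0.59 [265.  92.] [ 0.5077 -0.3247  0.1636]
scene lever_knob 0.44 [308. 116.] [ 0.4583 -0.1926  0.1267]
rim 57 ((0.5425137281417847, -0.16096314787864685), 0.032881952822208405)
top cup_floor 0.25 [274. 194.] [0.6021 0.1776 0.119 ]
```

View pics/wrist_d.png

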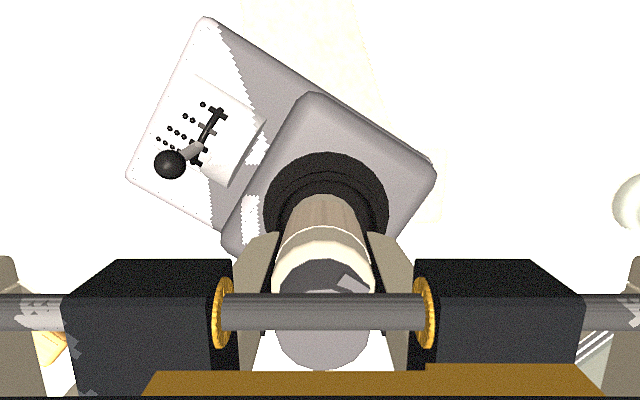

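View pics/scene_d.png

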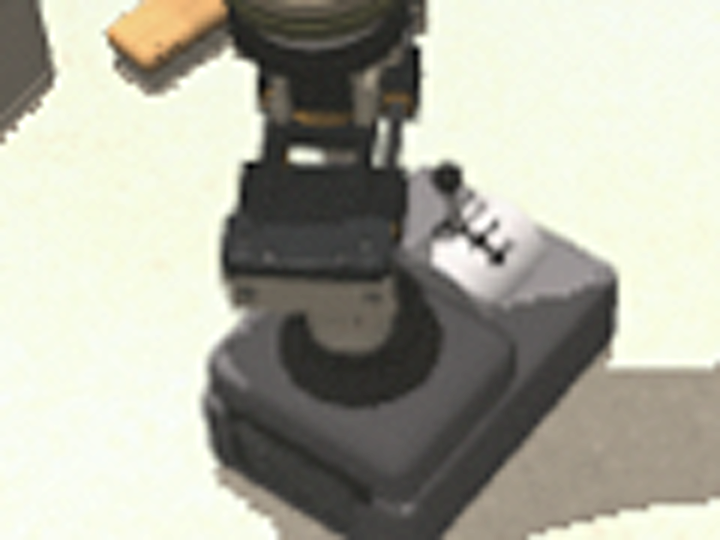

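The force is 6.5 N plus about 1.2 N of bottle weight, 7.7 N in all, which means about 5.2 mm. The travel since contact (0.234 to 0.2286 m) agrees. The lever is still on the three-pip row, so I hand in.

```bash
python3 -c "
from plant import arm
print(arm.hand_in()); s=arm.sense(); print(s['t'],s['tool_pos'],s['contact_force'],s['gripper_width'])"
```

```text
the job is handed in; nothing more can be done
None
the job is handed in; nothing more can be done
```

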